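Swing the probe about its post into the spring clips

ROBOT

A 6-joint arm with a two-finger parallel gripper is mounted at the origin on a cart in front of the work surface, level with it; the furniture and walls round the work are solid. World frame = base frame: x ahead of the robot, y to its left, z up, the work surface at z = 0. Lengths are in mm, angles in rad, forces in N, time in s.
With the tool pointing down it reaches from about 350 to 775 mm from the base axis. Payload 7.3 kg.
Tool frame: the origin (TCP) lies at the very end of the fingers, on their centre line; the grasp point (between the pads) lies 19 mm behind it; z points along the fingers, y is the line along which they close (so a half turn about z gives the same grasp; the last joint's range is limited). The gripper opens to 92 mm and grips with 3 to 60 N. Pads are 19 mm wide; open, the fingers measure 130 mm over their backs; the gripper's body (75 mm by 190 mm) begins 47 mm behind the grasp point.
Start: joints at [1.001, 0.342, 1.524, -0, 1.275, -0.146], TCP at [215.883, 478.581, 226.741] pointing down, gripper open.
Joint ranges: [-2.53, 2.53], [-0.77, 2.02], [0.04, 2.7], [-1, 4.14], [0.28, 2.66], [-3.11, 3.11]. Speed limits (rad/s): [2.57, 2.57, 3.14, 3.14, 3.14, 3.14].

INTERFACE

Orientations are given as [roll, pitch, yaw] about the fixed x, y, z axes, in that order (R = Rz(yaw) Ry(pitch) Rx(roll)).
In Python, from plant import get_obs, capture, close_job gives the robot as it stands. The module is installed in compiled form; this text tells all that it offers.
- The arm moves only by the shell command python3 -m handwheel 'ROWS'. ROWS is JSON, a list of rows, each a list of 3 entries, a list of its own where there are three numbers: the turn, a rotation vector about the tool's x, y, z in degrees, then the shift along the tool's x, y, z in m, then the opening, from 0 (shut) to 1 (fully open). A call has 1 to 12 rows; each row is the pose to reach, as a shift and turn from the pose commanded when the call began, along the tool's axes at that moment; what a row does not reach only later rows make up. A row lasts 1/10 s, in which the tool goes at most 50 mm and 8.59 degrees, less where a joint would pass 70% of its speed; a pose out of reach is approached as far as the arm can. A call with a gripper value outside its range is refused whole. The fingers move at their own pace and stop on an object; the grip force is fixed at half the most. Time passes only in rows, so rows that repeat a pose let the fingers close. It gives the time, the measured TCP pose, the force, the opening and the grip force at its end, in the units of the state.
- get_obs(): the state, without advancing time (a new reading comes with each control period).
- capture(name): name is "scene" or "top"; returns a dict with "image" (400x640x3 uint8, red, green, blue), "depth" (400x640 float32, mm along the optical axis (not along the pixel's ray), 0 where there is no reading), "fx", "fy", "cx", "cy" (pixels), "camera_from_world" (4x4, takes a point from world to camera coordinates). Camera axes: x right, y down, z forward; pixel columns grow to the right and rows downward; lengths in mm; the calibration is good to about 2 mm. A picture is of the moment at which its call begins.
- close_job(): hands the job in; it is judged then, once.
The state is a dict: "time": time; "joint_positions": joint angles; "dq": joint speeds; "tau": joint torques, N m; "tool_pos": TCP position; "tcp_rot": TCP orientation; "contact_force": force on the tool from outside, world axes, zero at the start; "moment": the same for the moment, N m; "grip_width": finger opening in mm; "finger_force": force on a finger pad.
Only numpy, scipy, OpenCV 4.12 (cv2) and the standard library are available. Lean on these libraries where they do the work, as an engineer would, in place of code of your own. Each camera call takes 0.05 s, during which the arm holds its last target. There are 200 camera calls.

TASK

The sensor probe lies askew on its holder board. Without lifting it off the board, swing its free orange end round about the upright post beside its black heel until the tube snaps sideways fully home into both spring clips. Keep the heel by the post all the way, then let go and leave the probe at rest.

Things in the scene. Friction and masses are not known exactly. Their poses are not given: they have to be found in the camera images.
- holder: grey board fixed on the worktop, 110 (x) by 180 (y) by 10 mm; origin: centre of its underside, z up; its +x points away from the robot, yaw varies. Carries the post and two steel C-shaped spring clips, each 14 mm wide, rising 25 mm over its top, open to -x, on a line along y at x = +33. Low end stop (16 mm high) 19 mm to +y of the heel's home centre. Bare at -y beyond the outer clip.
- post (a point): axis of the fixed steel post (12 mm diameter, rising 36 mm over the board's top) at the tube axis's height; board frame x = +15, y = +64, z = 22 mm. At home the heel touches the post's +x side: the heel's centre then lies 18 mm to +x of this point.
- clip_inner (a point): where the tube's axis lies at home in the clip nearer the post: board x = +33, y = +26, z = 22 mm. A fixed back wall stops the tube at +x (1 mm play). The sprung upper jaw is lifted 2.5 mm as the tube passes its nose, 7 mm to -x of here. Pushing home takes about 5 to 12 N at the orange block.
- clip_outer (a point): the same for the other clip: board frame x = +33, y = -14, z = 22 mm
- probe: loose probe, about 0.2 kg, flat on the board: black square heel block (24 wide, 24 high, 26 mm long), aluminium tube of 14 mm diameter, orange square grip block at the free end (24 wide, 24 high, 28 mm long); 155 mm in all. Origin: centre of the heel's underside; -y to the free end, z up. Starts with the heel just clear of the post, swung 15 to 30 degrees so that its free end is to the board's -x.
- probe_heel (a point): centre of the black heel block, 12 mm above the board's top
- probe_inner (a point): point on the tube's axis 38 mm from the heel's centre: the part that belongs in the inner clip
- probe_outer (a point): point on the tube's axis 78 mm from the heel's centre: the part that belongs in the outer clip
- probe_grip (a point): centre of the orange grip block, 124 mm from the heel's centre, 12 mm above the board's top; at home it lies at board x = +33, y = -60 mm
- pull_cord: fixed thin grey cord that hangs slantwise over the bench, not to be run into. It passes through about these points (x, y, z in m): (0.66, 0.04, 0.04), (0.57, 0.09, 0.16), (0.44, 0.18, 0.45), (0.35, 0.25, 0.66), (0.28, 0.31, 0.92), (0.22, 0.39, 1.20). The board lies to its right; an arm that stands to its left should fold back close to its base before it turns past. Its origin means nothing.

How it is judged:
By the outcome, as a careful person would: the job done as asked, in the order asked, and still so for the second after the job is handed in, with the robot touching nothing.
It also fails if it takes over 40 s, if anything falls off the work surface, if the arm or the gripper's body presses on something with over 40 N, if the wrist force passes 120 N, or if a joint passes its speed limit or range.

## Working session

There is one attempt and no reset: what is moved stays moved. The work goes in short steps, Python scripts to look and compute and a shell command to move; the robot and the scene stay as the last step left them, time stands still between calls to the robot, and variables do not carry over. Pictures are saved under pics/ and viewed, at most 10 in all, crops included, and the job is handed in when it is done.

```bash
mkdir -p pics; python3 - <<'E'
from plant import get_obs, capture
import cv2, numpy as np, pickle
o=get_obs(); print({k:np.round(v,3).tolist() for k,v in o.items()})
d={n:capture(n) for n in("scene","top")}
pickle.dump(d,open("c0.pkl","wb"))
for n,c in d.items():
    cv2.imwrite(f"pics/{n}0.png",c["image"][:,:,::-1]); print(n,c["fx"],c["cx"],c["cy"],np.round(c["camera_from_world"],3).tolist())
E
```

```text
{'time': 0.0, 'joint_positions': [1.001, 0.343, 1.525, -0.0, 1.275, -0.146], 'dq': [0.0, 0.0, -0.0, 0.002, -0.001, 0.002], 'tau': [0.002, -43.123, -24.422, 0.072, 0.056, -0.0], 'tool_pos': [215.66, 478.207, 226.055], 'tcp_rot': [-3.14, -0.0, 2.718], 'contact_force': [0.232, 0.038, 0.212], 'moment': [0.033, -0.016, -0.014], 'finger_force': 0.0, 'grip_width': 91.901}
scene 390.04854597258463 321.7602662259777 201.34643419873623 [[0.83, -0.557, 0.013, -358.457], [-0.282, -0.44, -0.853, 209.054], [0.481, 0.705, -0.522, 922.357], [0.0, 0.0, 0.0, 1.0]]
top 482.8694071785681 319.51941622842855 198.3900923249132 [[-0.029, -1.0, -0.004, 73.939], [-0.992, 0.03, -0.124, 471.691], [0.125, 0.0, -0.992, 1434.811], [0.0, 0.0, 0.0, 1.0]]
```

View pics/top0.png

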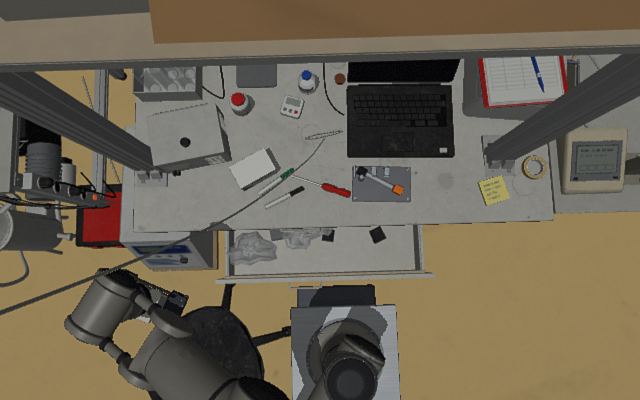

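View pics/scene0.png

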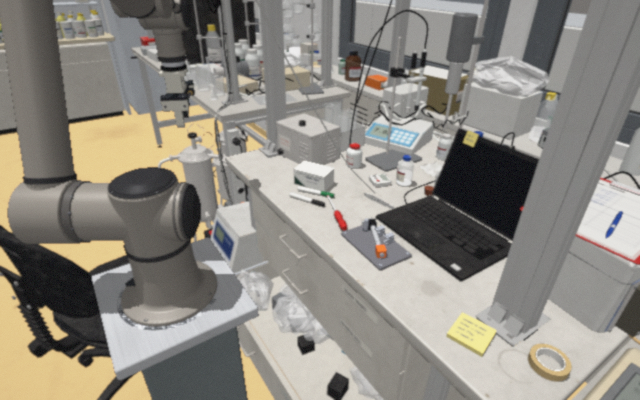

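The top view shows the board at about (353–410, 165–202) with the orange block near (398,189) and the heel near (364,172). The cord crosses on the left. I'll zoom in and measure.

```bash
cat > h.py <<'E'
import numpy as np, cv2
def ray(c,u,v,z):
    T=c["camera_from_world"]; R=T[:3,:3]; C=-R.T@T[:3,3]
    d=R.T@np.array([(u-c["cx"])/c["fx"],(v-c["cy"])/c["fy"],1]); return C+d*(z-C[2])/d[2]
def proj(c,p):
    q=c["camera_from_world"]@np.append(p,1); return c["fx"]*q[0]/q[2]+c["cx"],c["fy"]*q[1]/q[2]+c["cy"]
def orange(c):
    h=cv2.cvtColor(c["image"],cv2.COLOR_RGB2HSV)
    return cv2.inRange(h,(5,170,120),(17,255,255))
E
python3 - <<'E'
import pickle; from h import *
d=pickle.load(open("c0.pkl","rb"))
for n,(x0,x1,y0,y1) in dict(top=(340,425,155,210),scene=(330,420,205,275)).items():
    c=d[n]; im=c["image"][y0:y1,x0:x1,::-1]
    cv2.imwrite(f"pics/z{n}.png",cv2.resize(im,None,fx=8 if n=='top' else 8,fy=8,interpolation=cv2.INTER_CUBIC))
    m=orange(c); k,l,s,ce=cv2.connectedComponentsWithStats(m)
    print(n,[(s[i].tolist(),ce[i].round(1).tolist()) for i in range(1,k) if s[i][4]>15])
    # board mask in top
c=d["top"]; i=c["image"].astype(int); print(i[195,375],i[210,375],i[185,360])
for u,v in((353,201),(410,201),(410,166),(353,166)): print(ray(c,u,v,10).round(1), c["depth"][v-3 if v>180 else v+3,u-3 if u>400 else u+3])
E
```

```text
top [([393, 184, 11, 11, 67], [397.9, 188.9]), ([93, 195, 4, 5, 17], [94.8, 196.8])]
scene [([366, 76, 20, 13, 143], [374.8, 81.3]), ([376, 245, 10, 12, 71], [380.1, 249.4])]
[89 91 96] [136 136 131] [90 92 94]
[465.  -42.6  10. ] 1481.8107
[ 459.8 -217.4   10. ] 1480.2147
[ 568.8 -223.2   10. ] 1489.6189
[574.2 -46.8  10. ] 1496.4774
```

View pics/ztop.png

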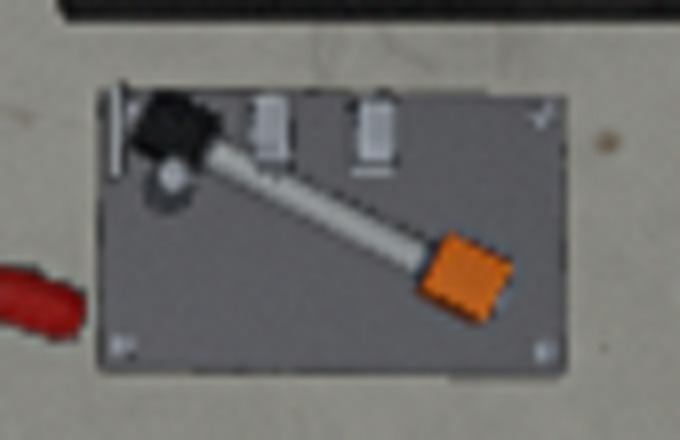

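View pics/zscene.png

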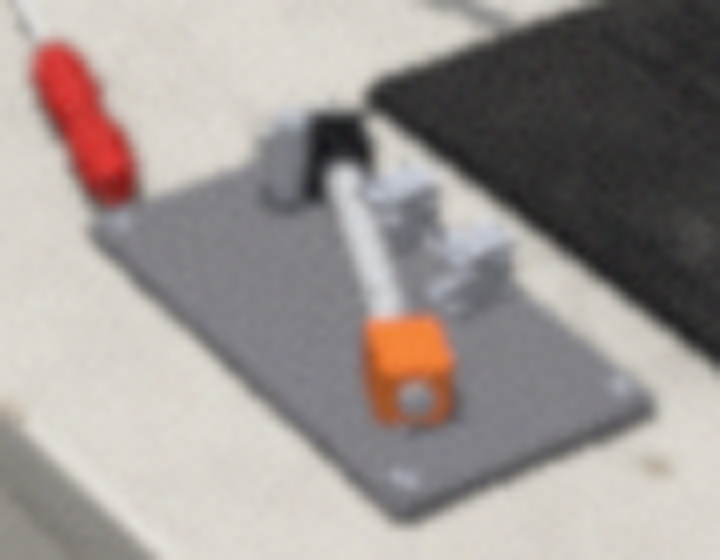

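The crops show the board square-on. The post is at about (361.5,177) full-frame px, the heel centre at about (362,171) and the orange centre at about (398,189.5). The clips lie at the far edge and the tube is swung about 25°. Next I'll get world numbers and the route rows.

```bash
python3 - <<'E'
import pickle; from h import *
d=pickle.load(open("c0.pkl","rb")); c=d["top"]
px=lambda x,y:(340+(x+.5)/8-.5,155+(y+.5)/8-.5)
P=lambda x,y,z:ray(c,*px(x,y),z)[:2]
# board edges via mask of smooth grey (bluish), interior colour
im=c["image"][155:210,340:425].astype(int)
m=((abs(im-[89,91,96]).max(2))<22).astype(np.uint8); m=cv2.morphologyEx(m,cv2.MORPH_OPEN,np.ones((3,3)))
k,l,s,ce=cv2.connectedComponentsWithStats(m); j=1+s[1:,4].argmax()
vs,us=np.nonzero(l==j); h=cv2.convexHull(np.array([us,vs]).T.astype(np.int32))
W=np.array([ray(c,340+u,155+v,10)[:2] for u,v in h[:,0]],np.float32)
print("minrect",cv2.minAreaRect(W))
K=np.array([P(*q,10) for q in((99,90),(566,97),(566,372),(100,372))]); print(K.round(1),K.mean(0))
xax=((K[0]+K[1])-(K[2]+K[3])); print("yaw x",np.degrees(np.arctan2(xax[1],xax[0])))
yax=((K[0]+K[3])-(K[1]+K[2])); print("yaw y",np.degrees(np.arctan2(-yax[0],yax[1])))
g=np.mean([P(*q,34) for q in((450,232),(513,265),(488,325),(417,290))],0)
print("post top",P(174,175,46)); heel=P(177,127,34)
print("grip",g,"heel",heel,np.linalg.norm(g-heel),"closing dir deg",np.degrees(np.arctan2(*(heel-g)[::-1]))-90)
yaw=np.radians(np.degrees(np.arctan2(-yax[0],yax[1]))); R=np.array([[np.cos(yaw),-np.sin(yaw)],[np.sin(yaw),np.cos(yaw)]])
o=K.mean(0)
for n,p in dict(grip=g,heel=heel,post=P(174,175,46)).items(): print(n,"board",(R.T@(p-o)).round(1))
for n,p in dict(post=(15,64),home=(33,-60),in_=(33,26),out=(33,-14)).items(): print(n,(o+R@p).round(1))
m=orange(d["scene"]); mm=cv2.moments(m[235:265,366:396],True); print("scene centroid z~24",ray(d["scene"],366+mm["m10"]/mm["m00"],235+mm["m01"]/mm["m00"],25)[:2])
E
```

```text
minrect ((516.6593627929688, -130.82778930664062), (178.99468994140625, 112.51897430419922), 86.97765350341797)
[[ 574.8  -43.5]
 [ 566.6 -224.1]
 [ 459.5 -218.4]
 [ 464.9  -39.7]] [ 516.47132467 -131.42451293]
yaw x -2.489634103767723
yaw y -2.1627301702060775
post top [534.52065534 -68.00916763]
grip [ 493.72809551 -178.32234255] heel [555.02096919 -70.95833915] 123.62785118640774 closing dir deg -29.721548526014608
grip board [-21.  -47.7]
heel board [36.2 61.9]
post board [15.6 64.1]
post [533.9 -68. ]
home [ 547.2 -192.6]
in_ [ 550.4 -106.7]
out [ 548.9 -146.7]
scene centroid z~24 [ 496.40720457 -177.41605124]
```

```bash
python3 -m handwheel '[[[0,0,0],[0,-0.045,0.01],0.6],[[0,0,0],[0,-0.09,0.03],0.6],[[0,0,0],[0,-0.13,0.05],0.6],[[0,0,0],[0,-0.165,0.06],0.6],[[0,0,0],[0,-0.165,0.06],0.6],[[0,0,0],[0,-0.165,0.06],0.6]]'
```

```text
time: 0.7
tool_pos: [148.1, 328.2, 166.9]
tcp_rot: [3.141, 0.0, 2.717]
contact_force: [-0.1, 0.4, 0.6]
grip_width: 55.6
finger_force: 0.0
```

```bash
python3 -m handwheel '[[[0,0,7.5],[-0.047,-0.003,0],0.5],[[0,0,15],[-0.093,-0.012,0],0.5],[[0,0,22.5],[-0.138,-0.027,0],0.5],[[0,0,30],[-0.18,-0.048,0],0.5],[[0,0,37.5],[-0.219,-0.074,0],0.5],[[0,0,45],[-0.255,-0.105,0],0.5],[[0,0,52.5],[-0.286,-0.141,0],0.5],[[0,0,60],[-0.312,-0.18,0],0.5],[[0,0,67.5],[-0.333,-0.222,0],0.5],[[0,0,75],[-0.348,-0.267,0],0.5],[[0,0,82.5],[-0.357,-0.313,0],0.5],[[0,0,85.5],[-0.359,-0.332,0],0.5]]'; python3 -c "
from plant import get_obs; import numpy as np
o=get_obs(); print(o['joint_positions'],o['tool_pos'],o['tcp_rot'],o['contact_force'])"
```

```text
time: 1.9
tool_pos: [339.9, -126.2, 167.3]
tcp_rot: [3.139, 0.001, 1.218]
contact_force: [-0.3, 1.0, -0.2]
grip_width: 46.2
finger_force: 0.0
[-5.67419900e-01  1.11468100e-01  2.01782950e+00 -6.39418293e-04
  1.00959472e+00 -2.14358047e-01] [ 339.87029215 -126.21774292  167.28828443] [3.13906956e+00 1.10424405e-03 1.21807265e+00] [-0.29126349  0.95894786 -0.165909  ]
```

```bash
python3 -m handwheel '[[[0,0,3],[0.001,0.045,0],0.5],[[0,0,6],[0.002,0.09,0],0.5],[[0,0,9.5],[0.003,0.13,0.02],0.5],[[0,0,9.5],[0.005,0.162,0.05],0.5],[[0,0,9.5],[0.005,0.162,0.09],0.5],[[0,0,9.5],[0.005,0.162,0.105],0.5],[[0,0,9.5],[0.005,0.162,0.105],0.5],[[0,0,9.5],[0.005,0.162,0.105],0.5]]'; python3 - <<'E'
from plant import get_obs,capture; from h import *
o=get_obs(); print(o['joint_positions'].round(3) if hasattr(o['joint_positions'],'round') else o['joint_positions'],o['tool_pos'],o['tcp_rot'])
a=capture("scene"); b=capture("top")
A=cv2.resize(a["image"][150:290,290:450,::-1],None,fx=4,fy=4,interpolation=3)
cv2.imwrite("pics/s1.png",A)
E
```

```text
time: 2.7
tool_pos: [494.1, -172.7, 62.1]
tcp_rot: [3.14, -0.0, 1.06]
contact_force: [0.7, -0.3, 0.3]
grip_width: 45.9
finger_force: 0.0
[-0.483  0.531  1.737  0.     0.873  0.028] [ 494.09478051 -172.72751618   62.06278927] [ 3.14043928e+00 -1.38472300e-04  1.05977525e+00]
```

View pics/s1.png

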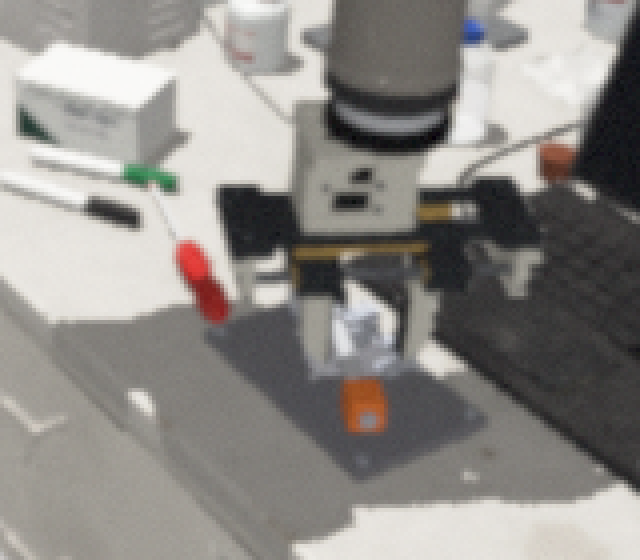

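The gripper hovers over the orange block, about 5 mm toward the heel. I'll correct that, descend and grip.

```bash
python3 -m handwheel '[[[0,0,0],[-0.005,0.003,0.015],0.5],[[0,0,0],[-0.005,0.003,0.035],0.5],[[0,0,0],[-0.005,0.003,0.047],0.5],[[0,0,0],[-0.005,0.003,0.047],0.5],[[0,0,0],[-0.005,0.003,0.047],0.35],[[0,0,0],[-0.005,0.003,0.047],0.35],[[0,0,0],[-0.005,0.003,0.047],0.35]]'; python3 - <<'E'
from plant import get_obs,capture; from h import *
o=get_obs(); print(np.round(o['tool_pos'],1),np.round(o['tcp_rot'],3),o['contact_force'])
E
```

```text
time: 3.5
tool_pos: [493.6, -178.2, 15.6]
tcp_rot: [3.14, -0.0, 1.06]
contact_force: [-0.3, 0.4, -0.1]
grip_width: 33.0
finger_force: 0.0
[ 493.6 -178.2   15.6] [ 3.14 -0.    1.06] [-0.32334814  0.41741867 -0.08685044]
```

```bash
python3 -m handwheel '[[[0,0,0],[0,0,0],0.22],[[0,0,0],[0,0,0],0.22],[[0,0,0],[0,0,0],0.22],[[0,0,0],[0,0,0],0.2],[[0,0,0],[0,0,0],0.2]]'; python3 - <<'E'
from plant import get_obs,capture; from h import *
o=get_obs(); print(np.round(o['tool_pos'],1),np.round(o['tcp_rot'],3),o['contact_force'],o['finger_force'])
c=capture("top"); cv2.imwrite("pics/t2.png",cv2.resize(c["image"][150:210,340:425,::-1],None,fx=8,fy=8,interpolation=3))
E
```

```text
time: 4.0
tool_pos: [493.7, -178.3, 15.2]
tcp_rot: [3.14, -0.0, 1.06]
contact_force: [0.8, -0.5, 5.6]
grip_width: 23.5
finger_force: 30.0
[ 493.7 -178.3   15.2] [ 3.14 -0.    1.06] [ 0.77335385 -0.4680032   5.55797848] 29.97074604034424
```

View pics/t2.png

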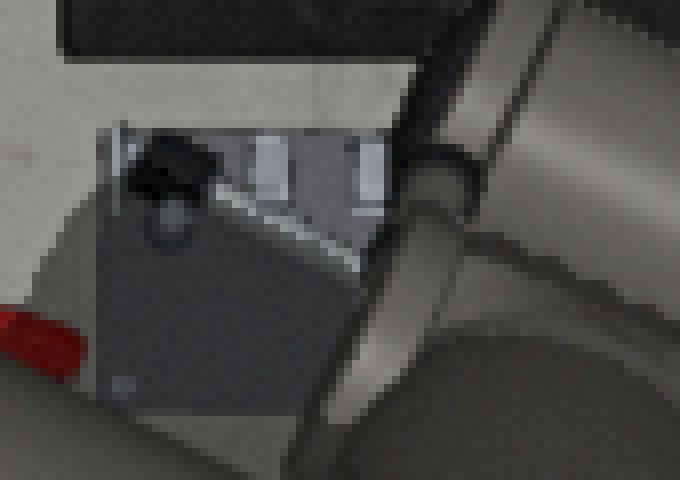

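The heel is still beside the post and the clips are clear. The block is held, gap about 1 mm. The heel must slide about 8 mm lengthwise toward -y while swinging.

```bash
python3 -m handwheel '[[[0,0,-1.5],[0,0.003,0],0.2],[[0,0,-3],[-0.001,0.006,0],0.2],[[0,0,-5],[-0.001,0.01,0],0.2],[[0,0,-5],[-0.001,0.01,0],0.2],[[0,0,-5],[-0.001,0.01,0],0.2]]'; python3 - <<'E'
from plant import get_obs
import numpy as np
o=get_obs(); print(np.round(o['tool_pos'],1),np.round(o['tcp_rot'],3),o['contact_force'],o['moment'])
E
```

```text
time: 4.55
tool_pos: [501.8, -183.3, 15.2]
tcp_rot: [3.141, -0.001, 1.146]
contact_force: [1.4, 3.6, 6.6]
grip_width: 23.8
finger_force: 30.0
[ 501.8 -183.3   15.2] [ 3.141e+00 -1.000e-03  1.146e+00] [1.43745471 3.62235212 6.55456671] [ 0.51847494 -0.18763005 -0.33957195]
```

```bash
python3 -m handwheel '[[[0,0,-1.5],[0,0.003,0],0.2],[[0,0,-3],[0,0.0065,0],0.2],[[0,0,-4.5],[0,0.01,0],0.2],[[0,0,-6],[0,0.013,0],0.2],[[0,0,-6],[0,0.013,0],0.2],[[0,0,-6],[0,0.013,0],0.2]]'; python3 - <<'E'
from plant import get_obs,capture
from h import *
o=get_obs(); print(np.round(o['tool_pos'],1),np.round(o['tcp_rot'],3),o['contact_force'],o['moment'])
y=o['tcp_rot'][2]; x=np.array([np.cos(y),np.sin(y)]); n=np.array([x[1],-x[0]]); d=np.array([534,-68])-o['tool_pos'][:2]; print("L,n,ang",d@x,-d@n,np.degrees(y)-90)
c=capture("top"); a=cv2.resize(c["image"][158:205,348:410,::-1],None,fx=8,fy=8,interpolation=3)
c=capture("scene"); b=cv2.resize(c["image"][200:265,340:410,::-1],None,fx=4,fy=5.79,interpolation=3)
cv2.imwrite("pics/t3.png",np.hstack([a,b[:376]]) if b.shape[0]>=376 else a)
E
```

```text
time: 5.15
tool_pos: [513.1, -188.2, 15.3]
tcp_rot: [-3.141, -0.001, 1.251]
contact_force: [-1.0, 3.6, 7.6]
grip_width: 23.8
finger_force: 30.1
[ 513.1 -188.2   15.3] [-3.141e+00 -1.000e-03  1.251e+00] [-0.95252413  3.6362849   7.5544388 ] [ 0.57493907  0.11403705 -0.47242746]
L,n,ang 120.67958337280314 18.004558380199963 -18.34125227569872
```

View pics/t3.png

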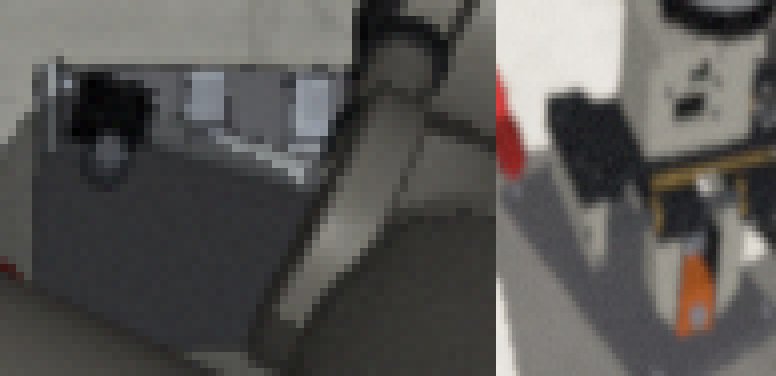

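```bash
python3 -m handwheel '[[[0,0,-1.5],[0,0.003,0],0.2],[[0,0,-3],[0,0.0065,0],0.2],[[0,0,-5],[0,0.011,0],0.2],[[0,0,-5],[0,0.011,0],0.2],[[0,0,-5],[0,0.011,0],0.2]]'; cat > s.py <<'E'
from plant import get_obs
import numpy as np
o=get_obs(); print(np.round(o['tcp_rot'],3),np.round(o['contact_force'],1),np.round(o['moment'],2))
y=o['tcp_rot'][2]; x=np.array([np.cos(y),np.sin(y)]); n=np.array([x[1],-x[0]]); d=np.array([534,-68])-o['tool_pos'][:2]; print("L,n,ang",d@x,-d@n,np.degrees(y)-90)
E
python3 s.py
```

```text
time: 5.75
tool_pos: [523.6, -191.7, 15.2]
tcp_rot: [-3.141, -0.001, 1.338]
contact_force: [-0.7, 4.0, 9.0]
grip_width: 23.8
finger_force: 30.0
[-3.141e+00 -1.000e-03  1.338e+00] [-0.7  4.   9. ] [ 0.56  0.09 -0.3 ]
L,n,ang 122.80300928525867 18.36258834443043 -13.320140333750388
```

```bash
python3 -m handwheel '[[[0,0,-1.5],[0,0.003,0],0.2],[[0,0,-3],[0.001,0.0065,0],0.2],[[0,0,-5],[0.001,0.0105,0],0.2],[[0,0,-5],[0.001,0.0105,0],0.2]]'; python3 s.py
```

```text
time: 6.15
tool_pos: [533.3, -193.3, 15.2]
tcp_rot: [-3.14, -0.002, 1.426]
contact_force: [-4.1, 3.1, 9.6]
grip_width: 23.8
finger_force: 30.2
[-3.140e+00 -2.000e-03  1.426e+00] [-4.1  3.1  9.6] [ 0.39  0.59 -0.65]
L,n,ang 124.04562993222356 17.42096441522022 -8.313295100921692
```

```bash
python3 -m handwheel '[[[0,0,0],[0,0,0],0.3],[[0,0,0],[0,0,0],0.3],[[0,0,-1.5],[0.0005,0.004,0],0.3],[[0,0,-3],[0.001,0.008,0],0.3],[[0,0,-3],[0.001,0.008,0],0.3]]'; python3 s.py
```

```text
time: 6.65
tool_pos: [540.6, -194.0, 14.1]
tcp_rot: [-3.137, -0.001, 1.481]
contact_force: [-5.2, -0.6, 2.8]
grip_width: 27.4
finger_force: 2.6
[-3.137e+00 -1.000e-03  1.481e+00] [-5.2 -0.6  2.8] [-0.21  1.04  0.01]
L,n,ang 124.88482110012781 17.912184856063796 -5.152801205647137
```

```bash
python3 -m handwheel '[[[0,0,-1],[0.0005,0.003,0],0.3],[[0,0,-2],[0.001,0.005,0],0.3],[[0,0,-2.5],[0.001,0.007,0],0.3],[[0,0,-2.5],[0.001,0.007,0],0.3],[[0,0,-2.5],[0.001,0.007,0],0.3]]'; python3 s.py
```

```text
time: 7.15
tool_pos: [549.2, -193.8, 14.4]
tcp_rot: [-3.141, -0.0, 1.523]
contact_force: [-0.6, -0.6, -0.4]
grip_width: 27.3
finger_force: 0.4
[-3.141 -0.     1.523] [-0.6 -0.6 -0.4] [-0.12  0.15 -0.  ]
L,n,ang 124.89248039398159 21.28174008041815 -2.76712107757848
```

```bash
python3 -m handwheel '[[[0,0,0],[0,0.001,0],0.3],[[0,0,0],[0,0.0015,0],0.3],[[0,0,0],[0,0.0015,0],0.3]]'; python3 s.py; python3 - <<'E'
from plant import capture
from h import *
c=capture("top"); a=cv2.resize(c["image"][158:205,348:410,::-1],None,fx=8,fy=8,interpolation=3)
c=capture("scene"); b=cv2.resize(c["image"][200:265,340:410,::-1],None,fx=4,fy=5.79,interpolation=3)
cv2.imwrite("pics/t4.png",np.hstack([a,b[:376]]))
E
```

```text
time: 7.45
tool_pos: [550.9, -193.8, 14.7]
tcp_rot: [3.141, -0.0, 1.522]
contact_force: [-0.9, 0.1, 0.2]
grip_width: 27.4
finger_force: 0.2
[ 3.141 -0.     1.522] [-0.9  0.1  0.2] [-0.13  0.09  0.03]
L,n,ang 124.87724706405987 22.929142914654523 -2.776925337054408
```

View pics/t4.png

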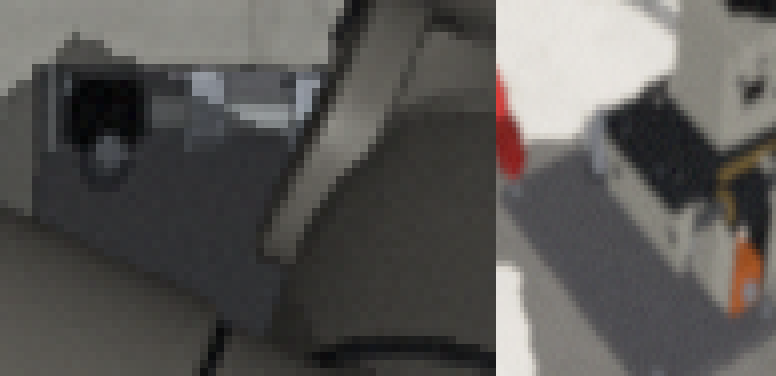

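The heel is by the post and the tube lies across the clips with little force on it. I'll push on gently until the back wall answers.

```bash
python3 -m handwheel '[[[0,0,0],[0,0.001,0],0.3],[[0,0,0],[0,0.001,0],0.3]]'; python3 -m handwheel '[[[0,0,0],[0,0.001,0],0.3],[[0,0,0],[0,0.001,0],0.3]]'; python3 s.py
```

```text
time: 7.75
tool_pos: [551.2, -193.9, 14.7]
tcp_rot: [-3.14, -0.0, 1.522]
contact_force: [-3.9, -0.2, 1.9]
grip_width: 27.7
finger_force: 1.7
time: 7.95
tool_pos: [551.6, -194.0, 14.7]
tcp_rot: [-3.139, -0.0, 1.523]
contact_force: [-6.7, -0.6, 3.9]
grip_width: 27.8
finger_force: 3.1
[-3.139 -0.     1.523] [-6.7 -0.6  3.9] [-0.24  1.16  0.07]
L,n,ang 125.03686789916794 23.64005249939162 -2.7657544835220733
```

```bash
python3 -m handwheel '[[[0,0,0],[0,0.001,0],0.3],[[0,0,0],[0,0.002,0],0.3],[[0,0,0],[0,0.0025,0],0.3],[[0,0,0],[0,0.0025,0],0.3]]'; python3 s.py
```

```text
time: 8.35
tool_pos: [551.8, -194.0, 14.6]
tcp_rot: [-3.134, -0.001, 1.523]
contact_force: [-14.4, -1.7, 8.4]
grip_width: 27.9
finger_force: 7.0
[-3.134e+00 -1.000e-03  1.523e+00] [-14.4  -1.7   8.4] [-0.37  2.45  0.09]
L,n,ang 125.0342741214634 23.786041520162822 -2.7422323723332482
```

The wall is solid at 14 N, so the probe is home. I'll back off, open and lift clear.

```bash
python3 -m handwheel '[[[0,0,0],[0,-0.004,0],0.3],[[0,0,0],[0,-0.005,0],0.4],[[0,0,0],[0,-0.006,0],0.4],[[0,0,0],[0,-0.006,0],0.4]]' && python3 s.py; python3 -m handwheel '[[[0,0,0],[0,0,-0.01],0.4],[[0,0,0],[0,0,-0.03],0.4],[[0,0,0],[0,0,-0.07],0.4],[[0,0,0],[0,-0.04,-0.11],0.4],[[0,0,0],[0,-0.09,-0.13],0.4],[[0,0,0],[0,-0.13,-0.13],0.4],[[0,0,0],[0,-0.16,-0.13],0.4],[[0,0,0],[0,-0.16,-0.13],0.4],[[0,0,0],[0,-0.16,-0.13],0.4]]'; python3 - <<'E'
from plant import capture
from h import *
c=capture("top"); a=cv2.resize(c["image"][158:205,348:412,::-1],None,fx=8,fy=8,interpolation=3)
m=orange(c); k,l,s,ce=cv2.connectedComponentsWithStats(m)
print([(s[i].tolist(),ray(c,*ce[i],34)) for i in range(1,k) if s[i][4]>15 and 340<ce[i][0]<430])
d=capture("scene"); b=cv2.resize(d["image"][200:265,340:410,::-1],None,fx=4,fy=5.79,interpolation=3)
cv2.imwrite("pics/t5.png",np.hstack([a,b[:376]]))
E
```

```text
time: 8.75
tool_pos: [549.6, -193.8, 14.8]
tcp_rot: [3.141, 0.0, 1.522]
contact_force: [-0.9, -0.5, 0.7]
grip_width: 36.7
finger_force: 0.0
[3.141 0.    1.522] [-0.9 -0.5  0.7] [-0.1   0.01 -0.01]
L,n,ang 124.91056962457769 21.665613287685385 -2.77819803016358
time: 9.65
tool_pos: [390.0, -186.6, 145.8]
tcp_rot: [3.139, 0.001, 1.521]
contact_force: [0.1, -0.1, 0.3]
grip_width: 36.9
finger_force: 0.0
[([398, 168, 9, 8, 65], array([ 547.96025754, -192.07396136,   34.        ]))]
```

View pics/t5.png

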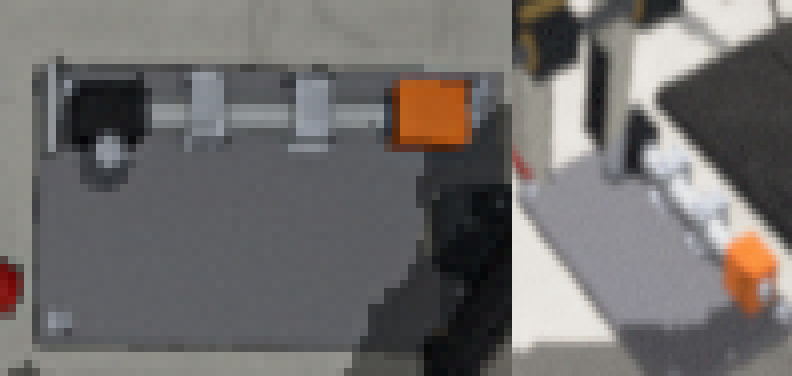

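The probe is straight in both clips, with the heel at the post (about px (361,171)) and the grip at (548,−192), against an expected home of (547,−193). The robot is clear, so I'm handing it in.

```bash
python3 -c "
from plant import close_job
print(close_job())"
```

```text
the job is handed in; nothing more can be done
None
```

The probe is home in both spring clips with its heel by the post and the gripper withdrawn clear; I handed the job in at about 10 s of the 40 s allowed, and it returned no verdict.

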